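# Shim a tile in its jig and hold it flush

### The job

In the tile jig, first swing the steel tie bar shut until its end rests in the catch. Then stand the loose wooden spacer plate, foot down, fully down on the bed in the one gap between the tile and a fence block that is wide enough for it (beside the slim block), and let go of it. Last, press the sprung tile down with the gripper's own fingertips until it is flush with the fence blocks and finish while still holding it pressed there; leave the other things on the table where they are.

Things in the scene. Friction and masses are not known exactly. Their poses are not given: they have to be found in the camera images.
- jig: Plywood bed of the tile jig, 190 (x) x 210 (y) x 12 mm, screwed to the table; origin at the centre of its underside on the table. On it stand a sprung tile in the middle, two fence blocks along each of the tile's two long sides (at +x and -x), and across its +y end a steel tie bar. All the jig's parts share the bed's axes.
- tile: Fired terracotta tile 80 (x) x 100 (y) x 10 mm, fixed on a wooden seat of the same outline and 14 mm high, so its sides reach down as one upright face. Origin at the centre of the tile's underside. Always level; it moves only straight down.
- tile_top (a point): Centre of the tile's top face: 42 mm above the table when the tile stands proud, 36 mm when pressed flush.
- seat (a joint): How far the tile is pressed down, m: 0 standing proud (6 mm above the fence blocks), 0.006 flush with the blocks' tops, on its end stop. A spring pushes it back up: about 6 N to start it, 9 N at the end; it rises again when let go.
- block_slim: The slim fence block, plain aluminium, 14 (x) x 46 (y) x 24 mm, fixed on the bed in one of the four fence places. Its centre line is 23 mm from the tile's side face, so the gap between it and the tile is 16 mm wide, 46 mm long and open at the top: the only one wide enough for the spacer. Origin at the centre of its underside (12 mm above the table); its top is 36 mm above the table.
- block_a: A thick fence block, plain aluminium, 32 (x) x 46 (y) x 24 mm, fixed in another fence place, its centre line also 23 mm from the tile's side face: only a 7 mm gap. Origin at the centre of its underside, 12 mm above the table.
- block_b: A thick fence block, plain aluminium, 32 (x) x 46 (y) x 24 mm, fixed in another fence place, its centre line also 23 mm from the tile's side face: only a 7 mm gap. Origin at the centre of its underside, 12 mm above the table.
- block_c: A thick fence block, plain aluminium, 32 (x) x 46 (y) x 24 mm, fixed in another fence place, its centre line also 23 mm from the tile's side face: only a 7 mm gap. Origin at the centre of its underside, 12 mm above the table.
- latch (a joint): Angle of the tie bar, rad: 0 closed, lying across the jig's +y end with its tip in the catch against the stop; grows as the bar swings out level towards the bed's +y, away from the tile, to 1.5 at most. Turns about an upright pin with slight friction (under 1 N at the knob) and stays where it is left.
- latch_pivot (a point): Top face of the bar over its pivot pin, 36 mm above the table, at the bed's +x, +y corner (63 mm, 72 mm from the bed's centre). Steel bar 14 mm wide, 6 mm thick, reaching 140 mm from the pin. The catch is a steel bracket up to 40 mm above the table, its centre 130 mm from the pin along the bed's -x, open towards +y.
- latch_knob (a point): Centre of the top of the bar's upright round wooden knob, 16 mm diameter, 38 mm tall, 74 mm above the table, 100 mm from the pivot pin along the bar.
- spacer: Loose pale wooden spacer plate standing on its narrow foot on the table: 12 (x, thickness) x 40 (y, length) x 56 mm (z, height), 20 to 35 g; a small dark dot on each broad face near the top. Origin at the centre of its foot. Standing in the wide gap on the bed its top is 68 mm above the table.
- wedge: Bystander: loose stepped wooden wedge, 70 x 32 x 23 mm high, lying near an end of the spacer; origin at the centre of its underside.
- loop_tool: Bystander: loop trimming tool, 210 mm long, lying; wooden handle 16 mm thick.
- rib: Bystander: flat oval wooden rib with a dark hole, 90 x 56 x 10 mm.
- scraper: Bystander: small oval grey scraper, 65 x 40 x 12 mm.
- bowl: Bystander: terracotta bowl, 110 mm across, 60 mm high.
- jar: Bystander: closed white jar, 64 mm diameter, 85 mm high.
- brush: Bystander: brush lying on the table.
Things that resemble listed ones, but are neither listed nor needed, are in the scene too. What is shaped like the spacer but pink or red is not meant.

How it is judged:
By the outcome, as a careful person would: the job done as asked, in the order asked, and still so for the second after the job is handed in, while the arm keeps its last pose, push and grip.
It also fails if it takes over 61 s, if anything falls off the work surface, if the arm or the gripper's body presses on something with over 40 N, if the wrist force passes 120 N, or if a joint passes its speed limit or range.

### The arm

A 6-joint arm with a two-finger parallel gripper is mounted at the origin on the work surface. World frame = base frame: x ahead of the robot, y to its left, z up, the work surface at z = 0. Lengths are in mm, angles in rad, forces in N, time in s.
With the tool pointing down it reaches from about 275 to 1000 mm from the base axis. Payload 8.4 kg.
Tool frame: the origin (TCP) lies midway between the tips of the shut fingers; the grasp point (between the pads) lies 19 mm behind it; z points along the fingers, y is the direction in which the jaws open and shut (so a half turn about z gives the same grasp; the last joint's range is limited). The gripper opens to 85 mm and grips with 20 to 120 N. Pads are 22 mm wide; open, the fingers measure 114 mm over their backs; the gripper's body (76 mm by 85 mm) begins 54 mm behind the grasp point. The pads swing forward as they close: fully open they stand 13 mm farther back than shut.
Start: joints at [1.273, 0.353, 1.633, -0, 1.155, -0.002], TCP at [182.189, 597.859, 231.281] pointing down, gripper open.
Joint ranges: [-2.63, 2.63], [-0.92, 2.1], [0.06, 2.66], [-1.3, 4.44], [0, 2.69], [-3.02, 3.02]. Speed limits (rad/s): [2.22, 2.22, 2.79, 3.14, 3.14, 3.14].

### API

Orientations are given as [roll, pitch, yaw] about the fixed x, y, z axes, in that order (R = Rz(yaw) Ry(pitch) Rx(roll)).
In Python, from rig import r gives the robot as it stands.
- The arm moves only by the tool play_rows, never from a script. Its argument "moves" is a list of rows, each a list of 3 entries, a list of its own where there are three numbers: the turn, a rotation vector about the tool's x, y, z in degrees, then the shift along the tool's x, y, z in mm, then the opening, from 0 (shut) to 1 (fully open). A call has 1 to 20 rows; each row is the pose to reach, as a shift and turn from the pose measured when the call began, along the tool's axes at that moment; what a row does not reach only later rows make up. A row lasts 1/10 s, in which the tool goes at most 50 mm and 8.59 degrees, less where a joint would pass 70% of its speed; a pose out of reach is approached as far as the arm can. A call with a gripper value outside its range is refused whole. The fingers move at their own pace and stop on an object; "newtons" is the grip in N (left out, the last holds). Time passes only in rows, so rows that repeat a pose let the fingers close. It gives the time, the measured TCP pose, the force and the opening at its end, in the units of the state.
- r.sense(): the state, without advancing time (a new reading comes with each control period).
- r.grab_frame(name): name is "side" or "top"; returns a dict with "color" (400x640x3 uint8, red, green, blue), "K" (3x3 intrinsics, pixels), "rvec" (rotation vector, rad) and "tvec" (3), from world to camera coordinates, as OpenCV has them. Camera axes: x right, y down, z forward; pixel columns grow to the right and rows downward; lengths in mm; the calibration is good to about 2 mm. A picture is of the moment at which its call begins. There is no depth.
- r.sign_off(): hands the job in, once; it reports no verdict.
Trained networks look in a picture, given as the dict that the camera call returned (one of the last four; its "shot" number tells which), for a name from the list of things; names that differ only in an ending like _2 or _b are one class to them, and where a whole thing is asked for, a point or a joint stands for the part that bears it (a point fixed in the world has none). Each returns a list of dicts, best first, with "conf" (0 to 1); they miss things now and then, are a little off and sometimes report something else, mostly with a low value. They report only what shows in the picture. A call takes as long as a camera call. They do not tell look-alikes from the thing itself.
- r.silhouettes(picture, name): "mask" (400x640 bool, what is visible of it) and "location" ([column, row] in pixels, amid what is visible of it).
The state is a dict: "clock": time; "qpos": joint angles; "qvel": joint speeds; "joint_efforts": joint torques, N m; "eef_pos": TCP position; "tcp_rot": TCP orientation; "contact_force": force on the tool from outside, world axes, zero at the start; "wrist_torque": the same for the moment, N m; "opening": opening from 0.0 (shut) to 1.0 (fully open).
Only numpy, scipy, OpenCV 4.12 (cv2) and the standard library are available. Lean on these libraries where they do the work, as an engineer would, in place of code of your own. Each camera call takes 0.05 s, during which the arm holds its last target.

## Working session

There is one attempt and no reset: what is moved stays moved. The work goes in short steps, Python scripts to look and compute and a tool call to move; the robot and the scene stay as the last step left them, time stands still between calls to the robot, and variables do not carry over. Pictures are saved under pics/ and viewed, and the job is handed in when it is done.

Besides the shell and the picture viewer there is one more tool, called after "Emit:" by a JSON object that holds its "op" and its "data". play_rows: Moves the arm, as the interface text tells. Its arguments: {"type":"object","properties":{"moves":{"type":"array"},"newtons":{"type":"number"}},"required":["moves"]}

```bash
ls; mkdir -p pics
python3 - <<'E'
from rig import r
import cv2,numpy as np
s=r.sense();print(s)
for n in("side","top"):
    p=r.grab_frame(n);cv2.imwrite(f"pics/{n}0.png",p["color"][:,:,::-1])
    print(n,p["K"],p["rvec"],p["tvec"],p.get("shot"))
    for k in["jig","tile","block_slim","latch","latch_knob","spacer","wedge"]:
        print(k,[(round(d["conf"],2),np.round(d["location"]).tolist(),int(d["mask"].sum())) for d in r.silhouettes(p,k)])
E
```

```text
pics
{'clock': 0.0, 'qpos': array([ 1.27260517e+00,  3.53635290e-01,  1.63412595e+00,  6.24299907e-06,
        1.15521768e+00, -2.39390007e-03]), 'qvel': array([-0.00077363, -0.00132679,  0.0005415 , -0.00036318,  0.00160179,
        0.00020226]), 'joint_efforts': array([-1.70580974e-03, -6.05277085e+01, -3.42045021e+01, -2.77614117e-04,
        9.84235638e-03,  5.65178368e-06]), 'eef_pos': array([182.04358584, 597.40244486, 230.57322371]), 'tcp_rot': array([-3.14020641e+00, -9.02666234e-06,  2.84579286e+00]), 'contact_force': array([-0.22097232, -0.79296822, -0.50919079]), 'wrist_torque': array([-0.00101725,  0.01539737, -0.04932243]), 'opening': 0.9967437711920888}
side [[451.45994569   0.         314.70284137]
 [  0.         451.45994569 197.27002107]
 [  0.           0.           1.        ]] [ 2.13984633 -0.16835606  0.09761281] [-551.59700088  109.14177242 1194.60026557] 1
jig [(0.7, [311.0, 204.0], 2479)]
tile [(0.71, [311.0, 197.0], 733), (0.33, [284.0, 142.0], 473)]
block_slim []
latch [(0.65, [314.0, 168.0], 191)]
latch_knob [(0.72, [313.0, 168.0], 156), (0.58, [346.0, 155.0], 642)]
spacer [(0.8, [373.0, 298.0], 472), (0.7, [301.0, 280.0], 417), (0.64, [324.0, 302.0], 356), (0.61, [287.0, 320.0], 469)]
wedge [(0.56, [337.0, 338.0], 647)]
top [[414.16986825   0.         319.04943675]
 [  0.         414.16986825 197.18357834]
 [  0.           0.           1.        ]] [ 1.95230544 -2.27481542  0.23203695] [ 87.02537669 565.69578552 963.54528174] 2
jig [(0.6, [280.0, 210.0], 5295)]
tile [(0.75, [283.0, 213.0], 1309), (0.34, [415.0, 264.0], 703)]
block_slim [(0.21, [280.0, 210.0], 5362)]
latch [(0.65, [226.0, 200.0], 397)]
latch_knob [(0.79, [226.0, 206.0], 383)]
spacer [(0.75, [475.0, 227.0], 199), (0.61, [433.0, 219.0], 174), (0.51, [452.0, 159.0], 179)]
wedge [(0.94, [482.0, 186.0], 410)]
```

Run:
```python
import cv2
for n in("side","top"):
    a=cv2.imread(f"pics/{n}0.png")
    cv2.imwrite(f"pics/{n}0c.png",cv2.resize(a[100:360,180:440] if n=="side" else a[110:310,180:520],None,fx=3 if n=="side" else 2.35,fy=3 if n=="side" else 2.35,interpolation=cv2.INTER_CUBIC)[:600])
```

```text
(no output)
```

View pics/side0.png

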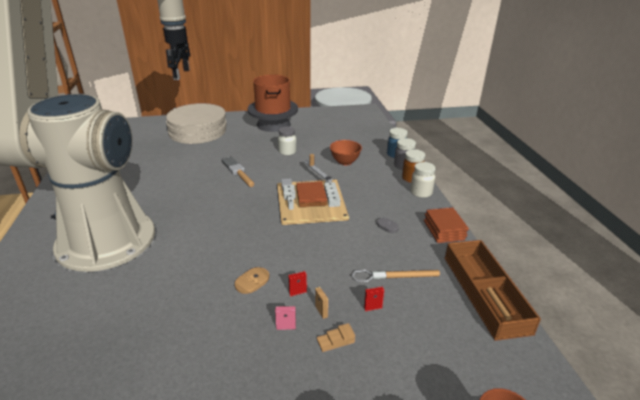

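View pics/top0.png

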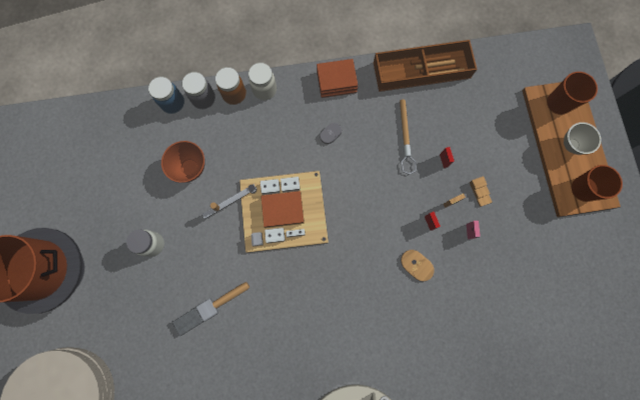

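View pics/top0c.png

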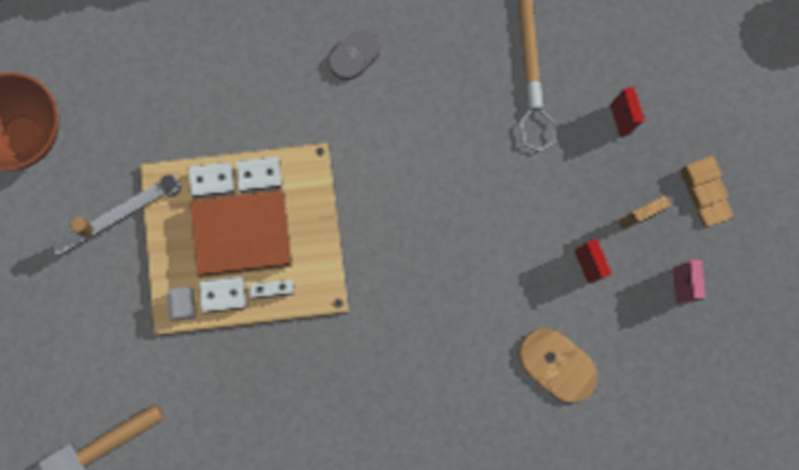

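View pics/side0c.png

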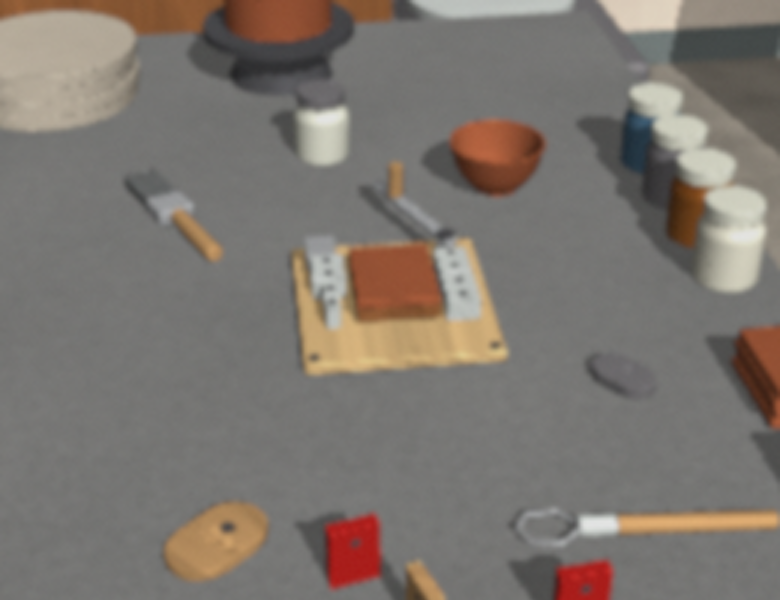

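Several spacer-like plates are visible. In the top view they are red (447,157), red (433,219), pink (475,229) and pale wood (455,200), which is (321,302) in the side view. Only the pale wooden one, next to the wedge, fits. I'll confirm it in enlarged crops.

```bash
cat > h.py <<'E'
import numpy as np,cv2
def proj(p,X):
    return cv2.projectPoints(np.asarray(X,float).reshape(-1,1,3),np.asarray(p["rvec"],float),np.asarray(p["tvec"],float),np.asarray(p["K"],float),None)[0].reshape(-1,2)
def ray(p,uv,z):
    R=cv2.Rodrigues(np.asarray(p["rvec"],float))[0];t=np.asarray(p["tvec"],float).reshape(3)
    C=-R.T@t; out=[]
    for u,v in np.asarray(uv,float).reshape(-1,2):
        d=R.T@np.linalg.inv(p["K"])@[u,v,1]; out.append(C+d*(z-C[2])/d[2])
    return np.array(out)
def crop(img,x0,y0,x1,y1,f,fn):
    a=cv2.resize(img[y0:y1,x0:x1],None,fx=f,fy=f,interpolation=cv2.INTER_CUBIC)
    cv2.imwrite(fn,a[:,:,::-1])
E
python3 - <<'E'
from rig import r
from h import *
import pickle
t=r.grab_frame("top");s=r.grab_frame("side");pickle.dump((t,s),open("f0.pkl","wb"))
for n,p in(("top",t),("side",s)):
    R=cv2.Rodrigues(np.array(p["rvec"]))[0];print(n,-R.T@np.array(p["tvec"]).ravel())
crop(t["color"],420,140,500,250,5,"pics/sp_t.png")
crop(s["color"],270,260,400,360,6,"pics/sp_s.png")
crop(t["color"],195,165,335,260,5.7,"pics/jig_t.png")
crop(s["color"],265,140,365,230,6.6,"pics/jig_s.png")
for nm,uv,z in[("spacer top",(457,199),56),("pivot",(252,188.5),36),("knob",(214,205),74),("TL",(240.5,179.5),12),("TR",(319,171),12),("BR",(328,242),12),("BL",(246,252),12),("slim",(295.5,232.5),36)]:
    print(nm,ray(t,uv,z).round(1))
E
```

```text
top [ 366.42185789   29.73897542 1058.70452124]
side [  391.64402897 -1018.89641818   742.76915389]
spacer top [[ 516.6 -335.8   56. ]]
pivot [[625.  164.1  36. ]]
knob [[588.6 254.9  74. ]]
TL [[659.5 194.   12. ]]
TR [[651.  -11.6  12. ]]
BR [[464.2  -6.   12. ]]
BL [[470.7 201.6  12. ]]
slim [[497.4  70.8  36. ]]
```

View pics/sp_t.png

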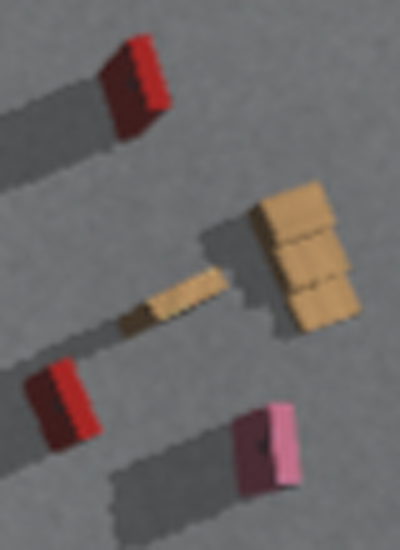

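View pics/sp_s.png

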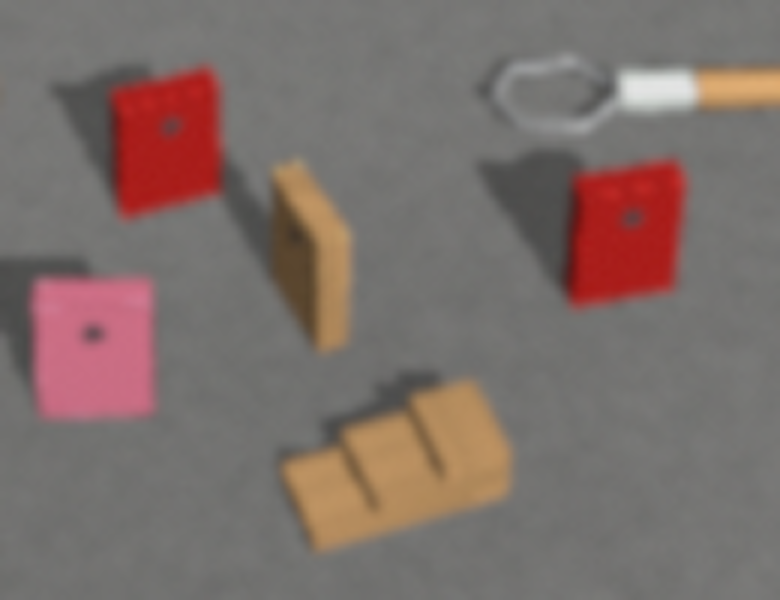

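View pics/jig_t.png

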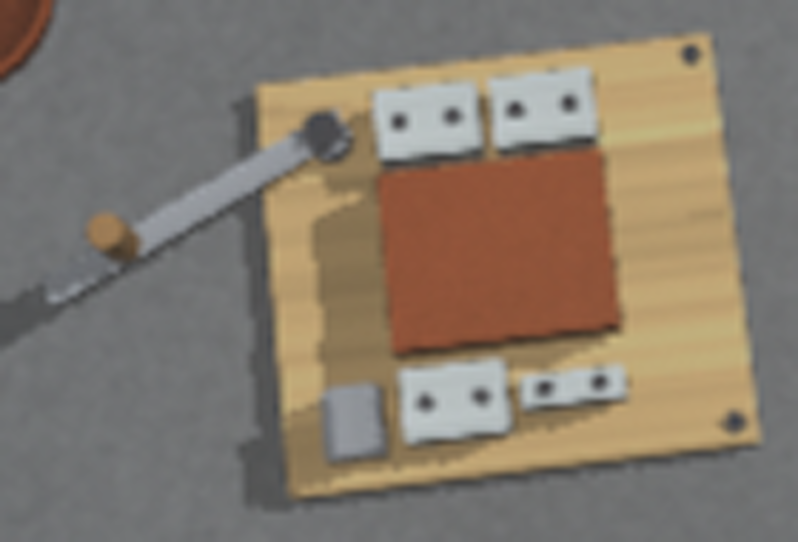

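View pics/jig_s.png

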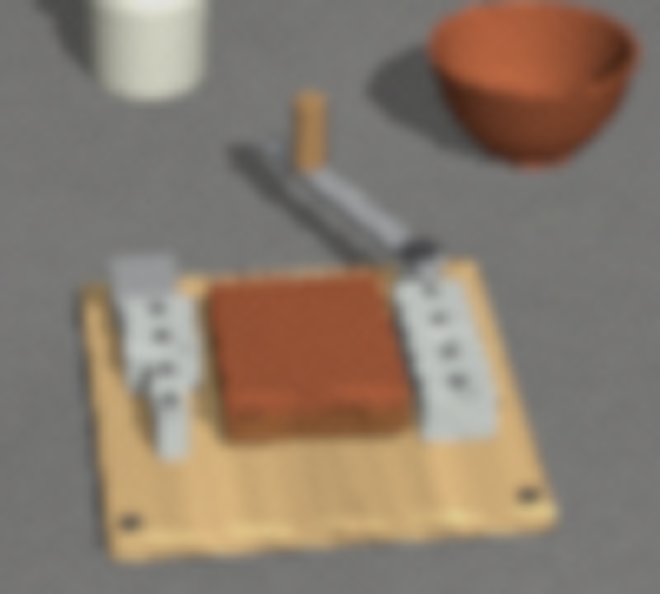

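```bash
cat > fit.py <<'E'
from h import *
from scipy.optimize import minimize
def box(x,y,yaw,bx,by,z0,z1,sx,sy):
    c,s=np.cos(yaw),np.sin(yaw)
    return np.array([[x+c*(bx+i*sx/2)-s*(by+j*sy/2),y+s*(bx+i*sx/2)+c*(by+j*sy/2),z] for i in(-1,1) for j in(-1,1) for z in(z0,z1)])
def ren(p,P,roi,ss=8):
    x0,y0,x1,y1=roi
    uv=(proj(p,P)-[x0,y0]+0.5)*ss-0.5
    h=cv2.convexHull(uv.astype(np.float32)).reshape(-1,2)
    im=np.zeros(((y1-y0)*ss,(x1-x0)*ss),np.uint8)
    cv2.fillConvexPoly(im,np.round(h*16).astype(np.int32),255,shift=4)
    return cv2.resize(im,(x1-x0,y1-y0),interpolation=cv2.INTER_AREA)/255.
def fit(terms,x0,scale=(3,3,.03)):
    # terms: (p, matte, roi, boxargs, weightmask)
    blur=lambda a:cv2.GaussianBlur(a,(0,0),1.0)
    def f(v):
        e=0
        for p,m,roi,b,w in terms:
            d=blur(ren(p,box(v[0],v[1],v[2],*b),roi))-blur(m)
            e+=(w*d*d).sum()
        return e
    x0=np.array(x0,float)
    sim=np.vstack([x0]+[x0+np.eye(3)[i]*scale[i] for i in range(3)])
    for k in range(2):
        o=minimize(f,sim[0] if k==0 else o.x,method="Nelder-Mead",options=dict(initial_simplex=sim if k==0 else np.vstack([o.x]+[o.x+np.eye(3)[i]*scale[i]*.5 for i in range(3)]),xatol=.02,fatol=1e-4,maxiter=300))
    return o.x,o.fun
def sub(p,roi):return p["color"][roi[1]:roi[3],roi[0]:roi[2]].astype(float)
def matte(v,lo,hi):return np.clip((v-lo)/(hi-lo),0,1)
E
python3 - <<'E'
from fit import *
import pickle
t,s=pickle.load(open("f0.pkl","rb"))
rt=(195,165,335,260);rs=(265,170,365,230)
def pr(p,pts):
    for u,v in pts: print((u,v),p["color"][v,u])
pr(t,[(282,208),(315,210),(345,210),(282,200),(457,199)]);pr(s,[(311,190),(311,203),(311,215),(321,300),(326,305),(318,303)])
E
```

```text
(282, 208) [144  84  58]
(315, 210) [185 157 112]
(345, 210) [112 114 114]
(282, 200) [144  84  59]
(457, 199) [181 142  97]
(311, 190) [149  82  53]
(311, 203) [131  82  49]
(311, 215) [192 161 112]
(321, 300) [95 73 50]
(326, 305) [181 140  95]
(318, 303) [90 70 47]
```

```bash
cat > m0.py <<'E'
from fit import *
import pickle
t,s=pickle.load(open("f0.pkl","rb"))
rt=(195,165,340,262);rs=(265,170,365,232)
def rg(p,roi):
    a=sub(p,roi);return matte((a[...,0]-a[...,1])/a[...,0],.17,.40)
def rb(p,roi,hi=.39):
    a=sub(p,roi);return matte((a[...,0]-a[...,2])/a[...,0],0.0,hi)
x0=[561,94,0.04]
one=1
T=lambda p,roi:(p,rg(p,roi),roi,(0,0,32,42,80,100),one)
def B(p,roi,v):
    inner=ren(p,box(v[0],v[1],v[2],-5,0,12,36,172,190),roi)
    w=1-inner
    far=ren(p,box(v[0],v[1],v[2],0,0,0,12,206,226),roi); w=w*far
    if p is t: w[:45,:60]=0
    if p is t and 0: pass
    return (p,rb(p,roi),roi,(0,0,0,12,190,210),w)
for nm,te in[("tile top",[T(t,rt)]),("tile side",[T(s,rs)]),("tile both",[T(t,rt),T(s,rs)]),("bed top",[B(t,rt,x0)]),("bed side",[B(s,rs,x0)]),("all top",[T(t,rt),B(t,rt,x0)]),("all side",[T(s,rs),B(s,rs,x0)]),("all",[T(t,rt),T(s,rs),B(t,rt,x0),B(s,rs,x0)])]:
    v,e=fit(te,x0);print(nm,v.round(4),round(e,2))
jig=v
at=(440,188,470,212);as_=(310,282,333,322)
S=lambda p,roi:(p,rb(p,roi,.44),roi,(0,0,0,56,12,40),1)
for nm,te in[("sp top",[S(t,at)]),("sp side",[S(s,as_)]),("sp both",[S(t,at),S(s,as_)])]:
    best=min((fit(te,[517,-336,y]) for y in(-.5,.5,1.0,1.6,2.2)),key=lambda q:q[1]);print(nm,best[0].round(3),round(best[1],2))
sp=best[0]
np.save("v0.npy",np.array([jig,sp]))
for nm,p in(("t",t),("s",s)):
    im=p["color"].copy();f=6
    roi=(195,165,325,260) if nm=="t" else (265,140,365,232)
    big=cv2.resize(im[roi[1]:roi[3],roi[0]:roi[2]],None,fx=f,fy=f,interpolation=cv2.INTER_CUBIC)
    for b in[(0,0,42,42,80,100),(0,0,12,12,190,210),(-63,-25,36,36,14,46),(-63,25,36,36,32,46),(63,25,36,36,32,46)]:
        uv=((proj(p,box(*jig,*b)[[0,2,6,4]])-roi[:2]+.5)*f).astype(int)
        cv2.polylines(big,[uv],True,(0,0,255),1)
    cv2.imwrite(f"pics/ov_{nm}.png",big[:,:,::-1])
E
python3 m0.py
```

```text
tile top [ 5.622974e+02  9.597540e+01 -3.430000e-02] 75.11
tile side [ 5.60661e+02  8.19903e+01 -4.06000e-02] 16.15
tile both [ 5.61995e+02  9.45984e+01 -3.92000e-02] 143.93
bed top [ 5.622432e+02  9.596750e+01 -3.310000e-02] 10.76
bed side [ 5.608428e+02  9.104790e+01 -2.920000e-02] 3.85
all top [ 5.622516e+02  9.595890e+01 -3.300000e-02] 85.95
all side [ 5.60880e+02  8.74058e+01 -3.51000e-02] 37.39
all [ 5.619021e+02  9.507070e+01 -3.470000e-02] 175.27
sp top [ 5.19326e+02 -3.37558e+02  3.19000e-01] 2.07
sp side [ 5.18367e+02 -3.39831e+02  2.78000e-01] 1.52
sp both [ 5.18783e+02 -3.38589e+02  3.06000e-01] 6.39
```

View pics/ov_t.png

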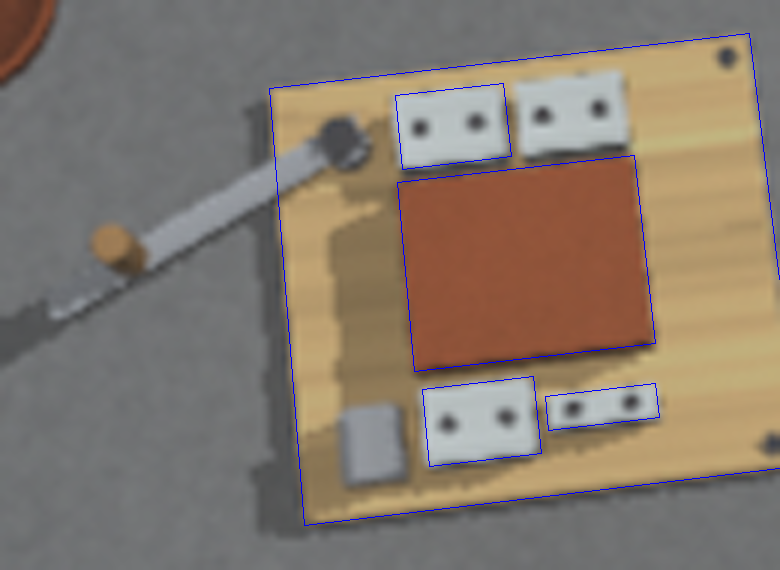

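View pics/ov_s.png

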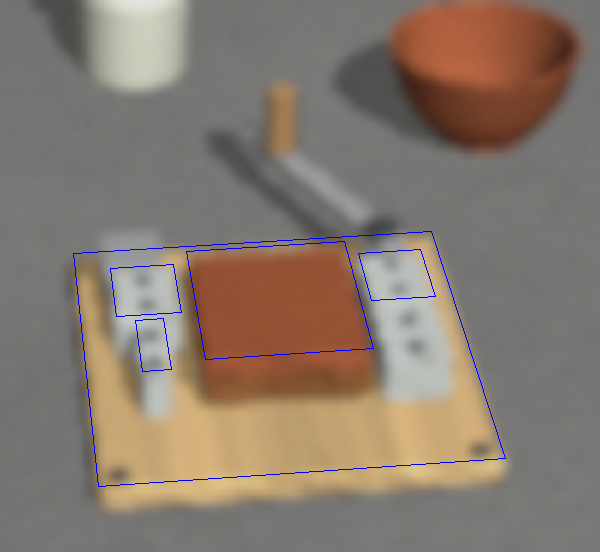

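Pale wood spacer confirmed at top (457,199) and side (321,302). The top-camera fits match the image well, and the slim block is in the -x,-y place. First I'll shut the bar by pushing its knob with closed fingers.

```bash
cat > go.py <<'E'
from rig import r
import numpy as np
from scipy.spatial.transform import Rotation as Rn
def rot(rpy): return Rn.from_euler("xyz",rpy)
def plan(targets):
    s=r.sense(); R0=rot(s["tcp_rot"]); p0=np.array(s["eef_pos"])
    for (x,y,z,yawd) in targets:
        Rt=Rn.from_euler("xyz",[np.pi,0,np.deg2rad(yawd)])
        rv=(R0.inv()*Rt).as_rotvec(degrees=True); sh=R0.inv().apply(np.array([x,y,z])-p0)
        print([rv.round(1).tolist(),sh.round(1).tolist()])
E
python3 - <<'E'
from go import *
plan([(624,271,150,113.7)])
from h import *
import pickle
t,s=pickle.load(open("f0.pkl","rb"))
# knob: top centre in image crop & bowl/jar
k=ray(t,[(195+110.5/6,165+240/6)],74); print("knob",k, "bowl",ray(t,[(183,162)],60),"jar",ray(t,[(140,240)],85))
E
```

```text
[[0.0, 0.0, 49.4], [-517.9, -183.9, 81.3]]
knob [[588.85311829 256.2708523   74.        ]] bowl [[712.97146782 323.96542924  60.        ]] jar [[529.14248471 432.94914921  85.        ]]
```

Emit:
{"op": "play_rows", "data": {"moves": [[[0,0,49.4],[-518,-184,81],0],[[0,0,49.4],[-518,-184,81],0],[[0,0,49.4],[-518,-184,81],0],[[0,0,49.4],[-518,-184,81],0],[[0,0,49.4],[-518,-184,81],0],[[0,0,49.4],[-518,-184,81],0],[[0,0,49.4],[-518,-184,81],0],[[0,0,49.4],[-518,-184,81],0],[[0,0,49.4],[-518,-184,81],0],[[0,0,49.4],[-518,-184,81],0],[[0,0,49.4],[-518,-184,81],0],[[0,0,49.4],[-518,-184,81],0],[[0,0,49.4],[-518,-184,81],0],[[0,0,49.4],[-518,-184,81],0],[[0,0,49.4],[-518,-184,81],0],[[0,0,49.4],[-518,-184,81],0],[[0,0,49.4],[-518,-184,81],0]]}}

```text
clock: 2.6
eef_pos: [623.4, 271.8, 150.7]
tcp_rot: [3.141, -0.0, 1.985]
contact_force: [-0.3, 0.4, 0.0]
opening: 0.003
```

Emit:
{"op": "play_rows", "data": {"moves": [[[0,0,0],[0,0,50],0],[[0,0,0],[0,0,98],0],[[0,0,0],[0,0,100],0],[[0,0,0],[0,0,100],0]]}}

```text
clock: 3.0
eef_pos: [622.8, 271.9, 50.5]
tcp_rot: [-3.14, -0.0, 1.985]
contact_force: [0.9, 0.8, 1.4]
opening: 0.002
```

Run:
```python
from go import *
from h import *
t=r.grab_frame("top");s=r.grab_frame("side")
crop(t["color"],180,140,330,260,5,"pics/a_t.png");crop(s["color"],265,110,365,210,6,"pics/a_s.png")
st=r.sense();print(st["eef_pos"],st["contact_force"])
P=np.array([627.6,165.9]);k=np.array([588.85,256.27])
a0=np.degrees(np.arctan2(*(k-P)[::-1]));print(a0,np.linalg.norm(k-P))
T=[]
for a in np.linspace(a0,178.1,10):
    d=np.array([np.cos(np.radians(a)),np.sin(np.radians(a))]); tg=np.array([-d[1],d[0]])
    q=P+100*d-tg*22
    T.append((*q,50,a)); print(a,q)
plan(T)
```

```text
[625.0580616  272.68751189  53.30571422] [ 1.18222617 -0.079851    0.73740589]
113.20930229325182 98.32751090106979
113.20930229325182 [608.41045698 266.47714173]
120.41937981622384 [595.93898676 263.27340623]
127.62945733919587 [583.9682265  258.52973789]
134.83953486216788 [572.68749037 252.32115648]
142.0496123851399 [562.27518004 244.74584895]
149.2596899081119 [552.89596323 235.92361666]
156.46976743108394 [544.6981696 225.9939807]
163.67984495405597 [537.81144494 215.11397545]
170.88992247702797 [532.34470085 203.45566512]
178.1 [528.38439233 191.20342259]
[[0.2, -0.0, 0.5], [1.0, -17.8, 3.2]]
[[0.2, 0.0, -6.7], [3.1, -30.5, 3.2]]
[[0.2, 0.0, -13.9], [3.6, -43.3, 3.1]]
[[0.2, 0.0, -21.1], [2.4, -56.2, 3.1]]
[[0.2, 0.1, -28.3], [-0.3, -68.7, 3.0]]
[[0.2, 0.1, -35.5], [-4.6, -80.9, 3.0]]
[[0.2, 0.1, -42.7], [-10.4, -92.4, 3.0]]
[[0.2, 0.1, -49.9], [-17.6, -103.1, 2.9]]
[[0.2, 0.1, -57.1], [-26.0, -112.8, 2.9]]
[[0.2, 0.1, -64.4], [-35.7, -121.3, 2.8]]
```

View pics/a_t.png

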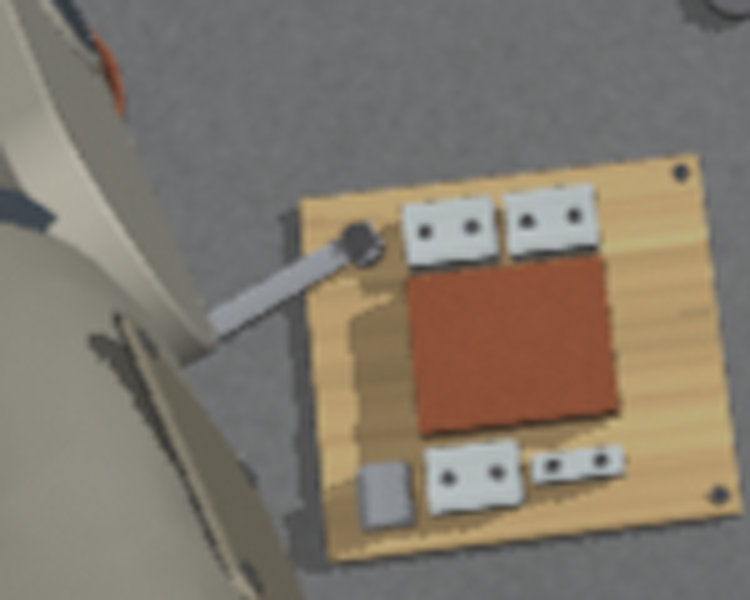

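View pics/a_s.png

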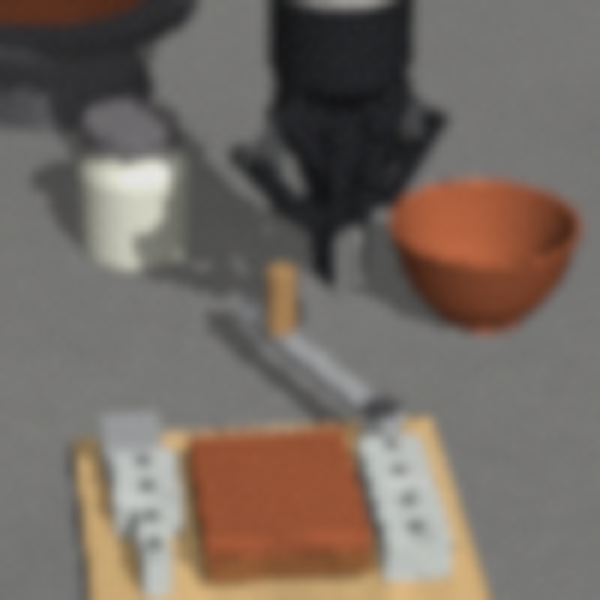

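Emit:
{"op": "play_rows", "data": {"moves": [[[0,0,0],[1,-18,2],0],[[0,0,-6.7],[3,-30,2],0],[[0,0,-13.9],[3.5,-43,2],0],[[0,0,-21],[2.5,-56,2],0],[[0,0,-28],[0,-69,2],0],[[0,0,-35.5],[-4.5,-81,2],0],[[0,0,-42.7],[-10.5,-92.5,2],0],[[0,0,-50],[-17.5,-103,2],0],[[0,0,-57],[-26,-113,2],0],[[0,0,-64],[-35.5,-121,2],0],[[0,0,-64],[-35.5,-121,2],0],[[0,0,-64],[-35.5,-121,2],0]]}}

```text
clock: 4.3
eef_pos: [530.2, 192.1, 52.8]
tcp_rot: [3.138, 0.007, 3.098]
contact_force: [0.3, -1.2, 0.7]
opening: -0.004
```

Run:
```python
from go import *
from h import *
for i in range(3):
    st=r.sense();print(st["clock"],st["eef_pos"],st["contact_force"])
s=r.grab_frame("side");t=r.grab_frame("top")
for i in range(2):
    st=r.sense();print(st["clock"],st["eef_pos"],st["contact_force"])
crop(s["color"],265,110,365,210,6,"pics/b_s.png")
crop(t["color"],195,165,335,260,5,"pics/b_t.png")
```

```text
4.3 [530.22782947 192.06198388  52.80811774] [ 0.25618374 -1.1799058   0.72422897]
4.3 [530.22782947 192.06198388  52.80811774] [ 0.25618374 -1.1799058   0.72422897]
4.3 [530.22782947 192.06198388  52.80811774] [ 0.25618374 -1.1799058   0.72422897]
4.4 [529.76094234 192.22553485  51.97673271] [ 0.82962087  0.42421895 -0.15521062]
4.4 [529.76094234 192.22553485  51.97673271] [ 0.82962087  0.42421895 -0.15521062]
```

View pics/b_s.png

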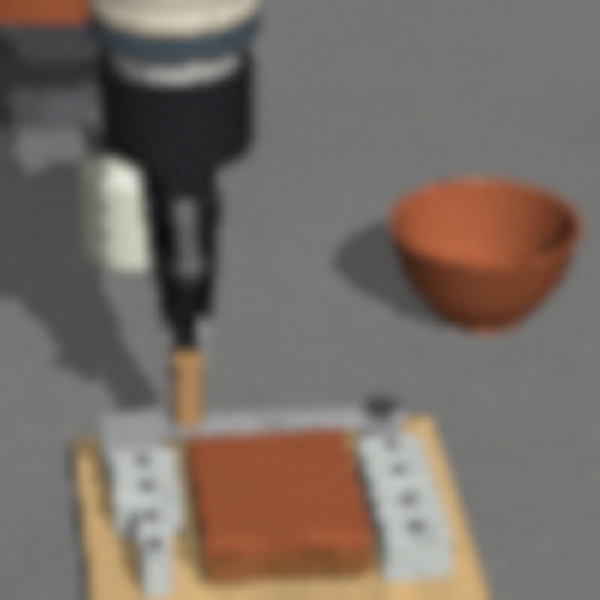

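View pics/b_t.png

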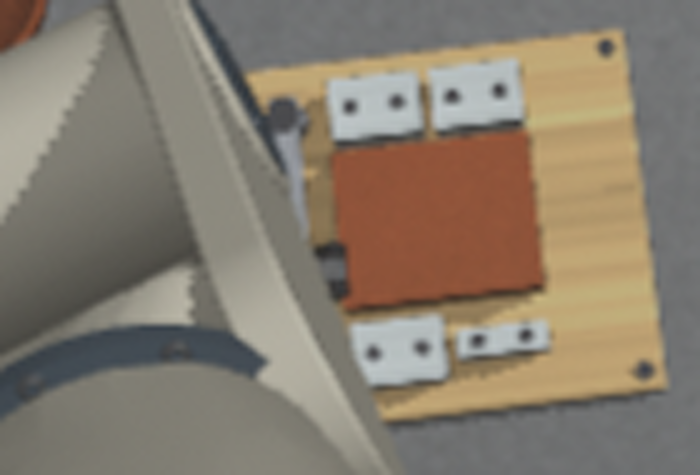

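Emit:
{"op": "play_rows", "data": {"moves": [[[0,0,0],[0,-2,0],0],[[0,0,0],[0,-4,0],0],[[0,0,0],[0,-5,0],0]]}}

```text
clock: 4.7
eef_pos: [530.3, 188.8, 52.4]
tcp_rot: [3.136, 0.007, 3.098]
contact_force: [-1.5, 12.2, 1.7]
opening: -0.002
```

Emit:
{"op": "play_rows", "data": {"moves": [[[0,0,0],[0,20,0],0],[[0,0,0],[0,20,0],0],[[0,0,0],[0,20,-50],0],[[0,0,0],[0,20,-100],0],[[0,0,0],[0,20,-100],0],[[0,0,0],[0,20,-100],0]]}}

```text
clock: 5.3
eef_pos: [531.1, 208.1, 153.7]
tcp_rot: [3.136, 0.009, 3.098]
contact_force: [-0.1, 0.9, -0.1]
opening: -0.002
```

Run:
```python
from go import *
plan([(519,-337,160,108.3)])
```

```text
[[0.6, 0.3, 69.2], [-11.9, -545.1, -9.4]]
```

Emit:
{"op": "play_rows", "data": {"moves": [[[0.6,0.3,69.2],[-12,-545,-10],0.5],[[0.6,0.3,69.2],[-12,-545,-10],0.5],[[0.6,0.3,69.2],[-12,-545,-10],0.5],[[0.6,0.3,69.2],[-12,-545,-10],0.5],[[0.6,0.3,69.2],[-12,-545,-10],0.5],[[0.6,0.3,69.2],[-12,-545,-10],0.5],[[0.6,0.3,69.2],[-12,-545,-10],0.5],[[0.6,0.3,69.2],[-12,-545,-10],0.5],[[0.6,0.3,69.2],[-12,-545,-10],0.5],[[0.6,0.3,69.2],[-12,-545,-10],0.5],[[0.6,0.3,69.2],[-12,-545,-10],0.5],[[0.6,0.3,69.2],[-12,-545,-10],0.5],[[0.6,0.3,69.2],[-12,-545,-10],0.5],[[0.6,0.3,69.2],[-12,-545,-10],0.5],[[0.6,0.3,69.2],[-12,-545,-10],0.5],[[0.6,0.3,69.2],[-12,-545,-10],0.5],[[0.6,0.3,69.2],[-12,-545,-10],0.5]]}}

```text
clock: 7.0
eef_pos: [519.4, -336.1, 160.7]
tcp_rot: [-3.141, -0.001, 1.891]
contact_force: [-0.4, -0.6, 0.4]
opening: 0.499
```

```bash
cat > m1.py <<'E'
import pickle,sys
from fit import *
def jigfit(t,v0):
    rt=(195,165,340,262)
    a=sub(t,rt);rg=matte((a[...,0]-a[...,1])/a[...,0],.17,.40);rb=matte((a[...,0]-a[...,2])/a[...,0],0,.39)
    w=(1-ren(t,box(*v0,-5,0,12,36,172,190),rt))*ren(t,box(*v0,0,0,0,12,206,226),rt)
    tw=ren(t,box(*v0,0,0,32,42,100,120),rt)
    return fit([(t,rg,rt,(0,0,32,42,80,100),tw),(t,rb,rt,(0,0,0,12,190,210),w)],v0)
E
python3 - <<'E'
from go import *
from m1 import *
s=r.grab_frame("side");t=r.grab_frame("top")
pickle.dump((t,s),open("f1.pkl","wb"))
crop(t["color"],195,165,335,260,5,"pics/c_t.png")
crop(s["color"],270,250,400,350,6,"pics/c_s.png")
v,e=jigfit(t,[562.2,96,-.033]);print("jig",v,e)
P=[]
for i in range(3):
    st=r.sense();print(st["eef_pos"],st["tcp_rot"]);r.grab_frame("side")
# overlay closed bar
f=6;roi=(195,165,325,260)
big=cv2.resize(t["color"][roi[1]:roi[3],roi[0]:roi[2]],None,fx=f,fy=f,interpolation=cv2.INTER_CUBIC)
for b in[(0,0,42,42,80,100),(0,0,12,12,190,210),(-63,-25,36,36,14,46),(63-70,72,36,36,140,14),(-63,25,36,36,32,46),(-67,72,40,40,20,20)]:
    cv2.polylines(big,[((proj(t,box(*v,*b)[[0,2,6,4]])-roi[:2]+.5)*f).astype(int)],True,(0,0,255),1)
cv2.imwrite("pics/c_ov.png",big[:,:,::-1])
E
```

```text
jig [ 5.62234142e+02  9.58367940e+01 -3.42693006e-02] 9.194096958706327
[ 519.35480363 -336.48306004  160.72680206] [-3.14158018e+00 -6.11354346e-04  1.89078438e+00]
[ 519.30834304 -336.57996566  160.70412783] [-3.14153987e+00 -6.35430749e-04  1.89066252e+00]
[ 519.27639792 -336.71451791  160.69715394] [-3.14157898e+00 -6.40604549e-04  1.89040129e+00]
```

View pics/c_ov.png

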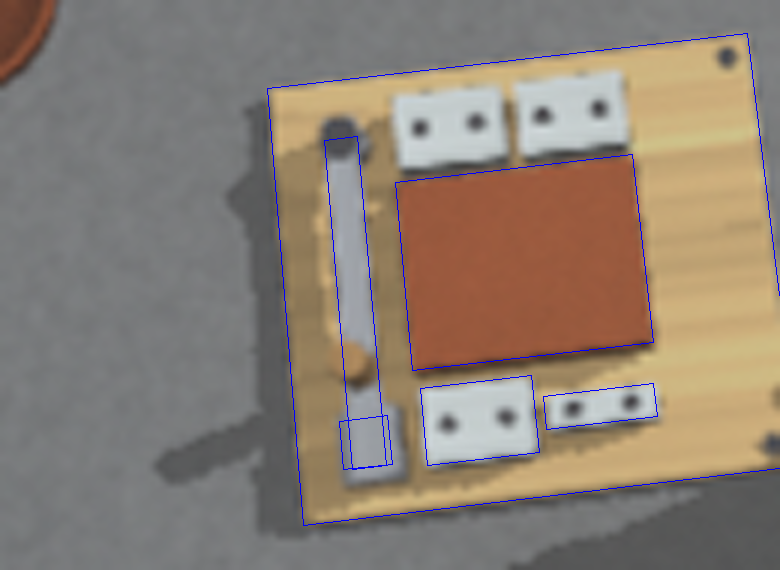

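View pics/c_s.png

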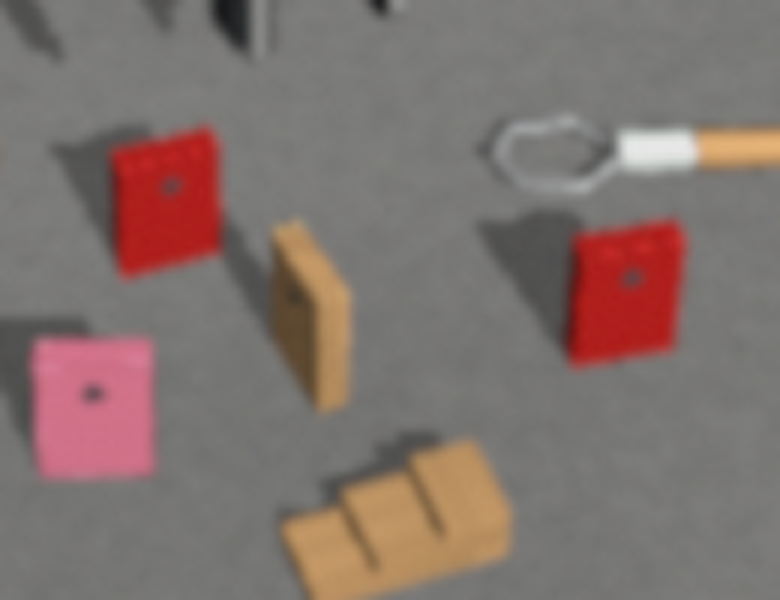

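Emit:
{"op": "play_rows", "data": {"moves": [[[0,0,0],[-1,0,40],0.5],[[0,0,0],[-1,0,80],0.5],[[0,0,0],[-1,0,110],0.5],[[0,0,0],[-1,0,126],0.5],[[0,0,0],[-1,0,126.5],0.5],[[0,0,0],[-1,0,126.5],0.5]]}}

```text
clock: 7.85
eef_pos: [520.1, -338.1, 35.0]
tcp_rot: [3.141, -0.0, 1.89]
contact_force: [-0.5, 0.2, 0.5]
opening: 0.503
```

Run:
```python
from go import *
from h import *
s=r.grab_frame("side");t=r.grab_frame("top")
crop(s["color"],270,230,400,350,5,"pics/d_s.png")
crop(t["color"],400,140,500,250,5,"pics/d_t.png")
st=r.sense();print(st["eef_pos"],st["contact_force"])
```

```text
[ 520.64451167 -338.43076532   35.89157051] [ 0.46216531  0.24489493 -0.09847266]
```

View pics/d_s.png

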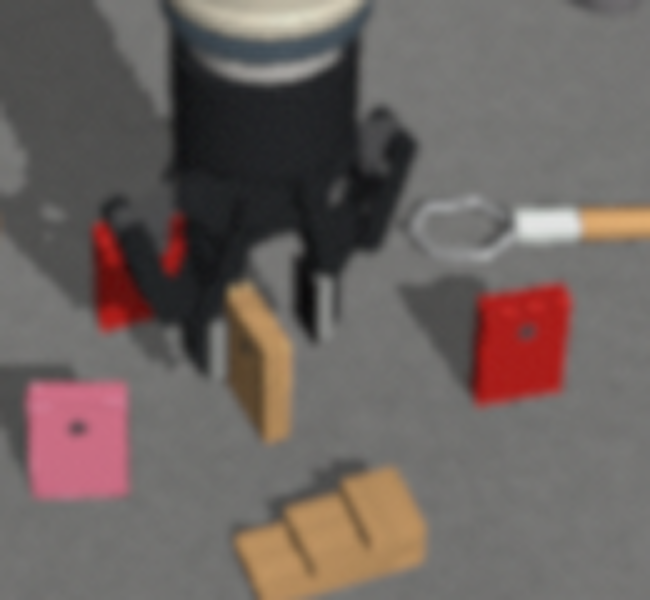

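View pics/d_t.png

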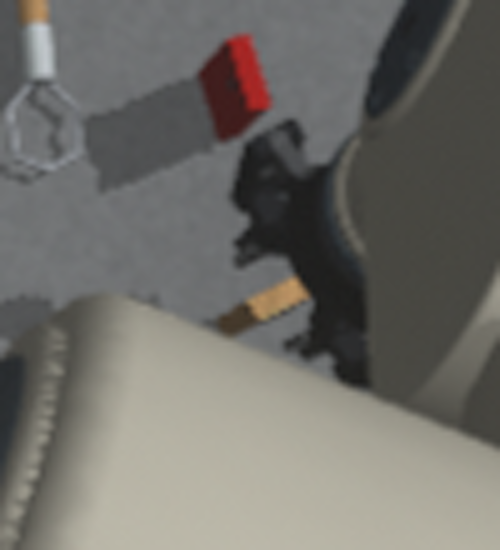

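Run:
```python
from go import *
from fit import *
s=r.grab_frame("side");t=r.grab_frame("top")
st=r.sense();e=st["eef_pos"];print(e)
f=5
for p,roi,n in((s,(270,230,400,350),"s"),(t,(400,140,500,250),"t")):
    big=cv2.resize(p["color"][roi[1]:roi[3],roi[0]:roi[2]],None,fx=f,fy=f,interpolation=cv2.INTER_CUBIC)
    B=box(519.3,-337.6,.319,0,0,0,56,12,40)
    for idx in([0,2,6,4],[1,3,7,5],[0,1],[2,3],[6,7],[4,5]):
        cv2.polylines(big,[((proj(p,B[idx])-roi[:2]+.5)*f).astype(int)],True,(0,0,255),1)
    B=box(e[0],e[1],st["tcp_rot"][2]-np.pi/2,0,0,e[2]+6,e[2]+25,42,22)
    for idx in([0,2],[1,3],[4,6],[5,7],[0,1],[2,3],[6,7],[4,5]):
        cv2.polylines(big,[((proj(p,B[idx])-roi[:2]+.5)*f).astype(int)],True,(0,255,0),1)
    cv2.imwrite(f"pics/e_{n}.png",big[:,:,::-1])
```

```text
[ 520.51693562 -338.32022024   35.84124276]
```

View pics/e_s.png

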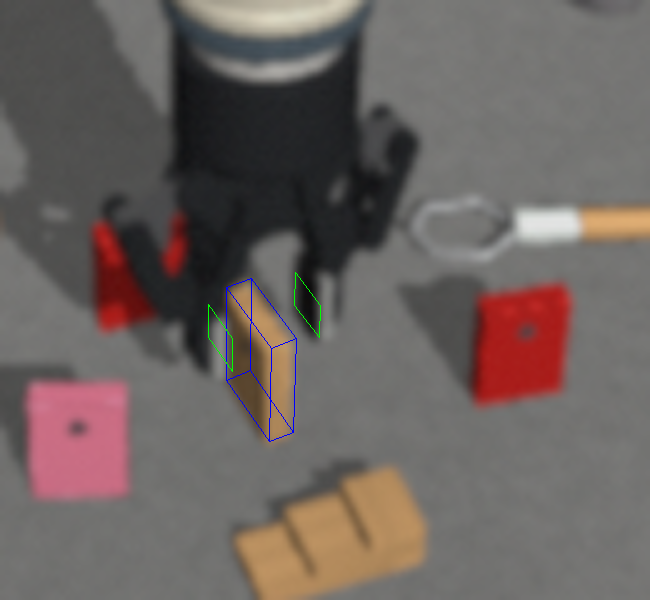

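View pics/e_t.png

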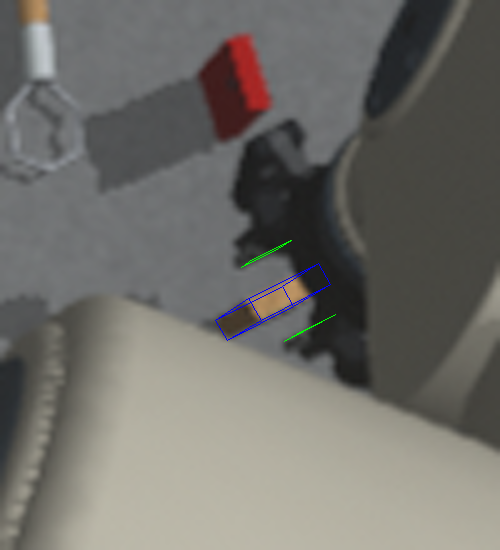

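Emit:
{"op": "play_rows", "data": {"moves": [[[0,0,0],[0,0,0],0.3],[[0,0,0],[0,0,0],0.2],[[0,0,0],[0,0,0],0.1],[[0,0,0],[0,0,0],0.05],[[0,0,0],[0,0,0],0],[[0,0,0],[0,0,0],0],[[0,0,0],[0,0,0],0]], "newtons": 35}}

```text
clock: 8.75
eef_pos: [520.9, -338.5, 36.5]
tcp_rot: [3.139, 0.002, 1.89]
contact_force: [-0.7, 0.9, 7.2]
opening: 0.129
```

Emit:
{"op": "play_rows", "data": {"moves": [[[0,0,0],[0,0,-30],0],[[0,0,0],[0,0,-70],0],[[0,0,0],[0,0,-115],0],[[0,0,0],[0,0,-115],0],[[0,0,0],[0,0,-115],0]]}}

```text
clock: 9.25
eef_pos: [521.1, -338.7, 152.6]
tcp_rot: [3.138, 0.004, 1.89]
contact_force: [0.3, 0.7, -1.3]
opening: 0.132
```

Run:
```python
from go import *
from h import *
s=r.grab_frame("side");t=r.grab_frame("top")
crop(s["color"],270,190,400,350,4.5,"pics/f_s.png")
st=r.sense();print(st["eef_pos"],st["contact_force"],st["opening"])
c,sn=np.cos(-.034),np.sin(-.034)
J=np.array([562.24,95.9])
print("gap",J+[c*-48-sn*-25,sn*-48+c*-25], "tile",J)
```

```text
[ 519.72350232 -337.84616749  150.25326071] [-0.2629511   0.08943841 -0.01785879] 0.12994474503648554
gap [513.41790508  72.54613419] tile [562.24  95.9 ]
```

View pics/f_s.png

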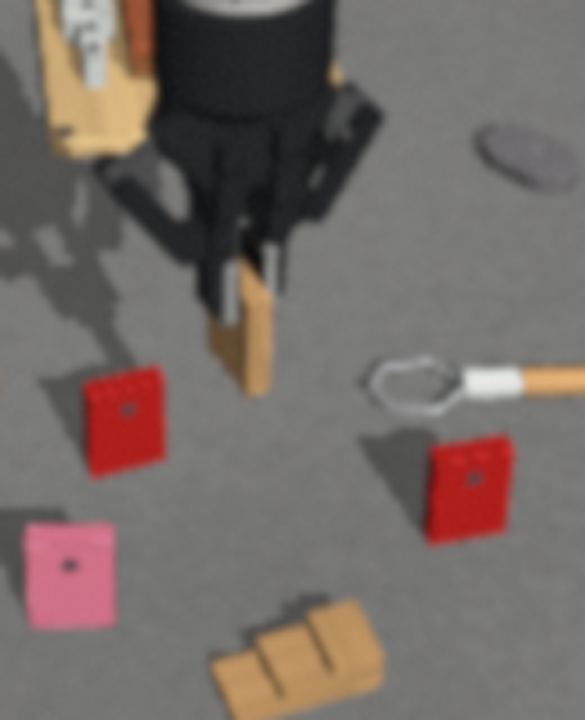

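Run:
```python
from go import *
plan([(513.4,72.5,150,88.05)])
```

```text
[[0.1, 0.0, 20.3], [391.6, 122.9, 0.2]]
```

Emit:
{"op": "play_rows", "data": {"moves": [[[0.1,0,3],[30,10,0],0],[[0.1,0,8],[70,22,0],0],[[0.1,0,13],[110,35,0],0],[[0.1,0,18],[150,47,0],0],[[0.1,0,20.3],[190,60,0],0],[[0.1,0,20.3],[230,72,0],0],[[0.1,0,20.3],[270,85,0],0],[[0.1,0,20.3],[310,97,0],0],[[0.1,0,20.3],[340,107,0],0],[[0.1,0,20.3],[370,116,0],0],[[0.1,0,20.3],[385,121,0],0],[[0.1,0,20.3],[391.5,123,0],0],[[0.1,0,20.3],[391.5,123,20],0],[[0.1,0,20.3],[391.5,123,45],0],[[0.1,0,20.3],[391.5,123,60],0],[[0.1,0,20.3],[391.5,123,60],0],[[0.1,0,20.3],[391.5,123,60],0],[[0.1,0,20.3],[391.5,123,60],0]]}}

```text
clock: 11.15
eef_pos: [514.1, 72.2, 90.7]
tcp_rot: [3.142, 0.0, 1.536]
contact_force: [-0.7, 0.9, -0.7]
opening: 0.133
```

```bash
cat > look.py <<'E'
from go import *
from fit import *
import pickle,sys
def look(tag,foot,J=(562.24,95.9,-.034),off=(0,0)):
    r.grab_frame("side")
    s=r.grab_frame("side");t=r.grab_frame("top");pickle.dump((t,s),open("fl.pkl","wb"))
    st=r.sense();e=st["eef_pos"];print(e,st["tcp_rot"],st["contact_force"],st["opening"])
    for p,roi,f,n in((s,(270,140,360,230),6,"s"),(t,(230,165,335,260),6,"t")):
        for ov in(0,1):
            big=cv2.resize(p["color"][roi[1]:roi[3],roi[0]:roi[2]],None,fx=f,fy=f,interpolation=cv2.INTER_CUBIC)
            if ov:
                B=box(e[0]+off[0],e[1]+off[1],st["tcp_rot"][2]-np.pi/2,0,0,foot,foot+56,12,40)
                for idx in([0,2,6,4],[1,3,7,5],[0,1],[2,3],[6,7],[4,5]):
                    cv2.polylines(big,[((proj(p,B[idx])-roi[:2]+.5)*f).astype(int)],True,(255,0,0),1)
                for b in[(0,0,42,42,80,100),(0,0,12,12,190,210),(-63,-25,36,36,14,46)]:
                    cv2.polylines(big,[((proj(p,box(*J,*b)[[0,2,6,4]])-roi[:2]+.5)*f).astype(int)],True,(0,0,255),1)
            cv2.imwrite(f"pics/{tag}_{n}{ov}.png",big[:,:,::-1])
    return e
E
python3 -c "
from look import *
look('g',53)"
```

```text
[514.17918925  72.41088204  90.95760094] [3.14085533e+00 2.67028968e-04 1.53586725e+00] [-0.7923169  -0.52040892 -0.70583581] 0.12812119690968501
```

View pics/g_s0.png

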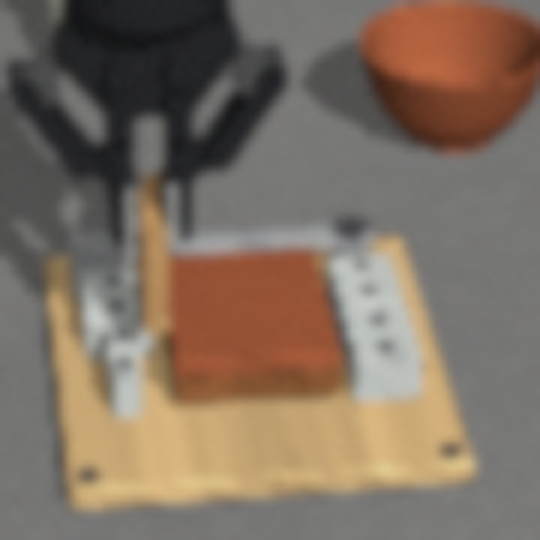

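View pics/g_s1.png

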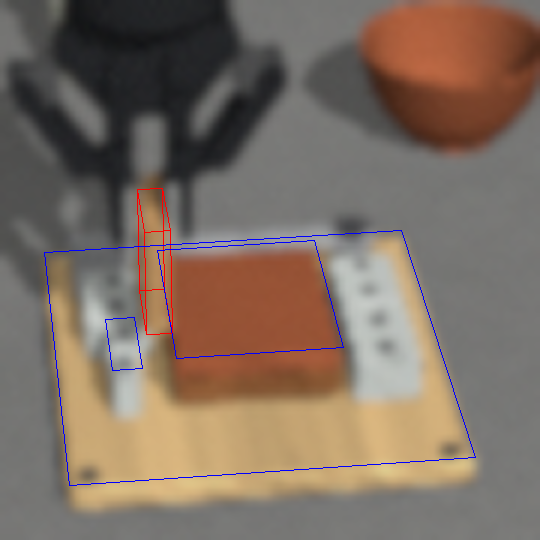

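View pics/g_t1.png

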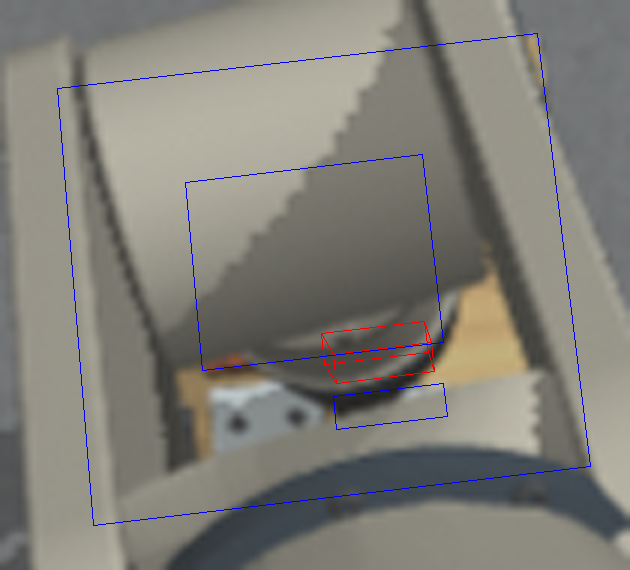

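```bash
python3 - <<'E'
import pickle;from fit import *
t,s=pickle.load(open("fl.pkl","rb"))
c=s["color"].astype(float)
for row in range(176,206,2):
    a=c[row,286:306];print(row,(100*(a[:,0]-a[:,1])/a[:,0]).astype(int),(100*(a[:,0]-a[:,2])/a[:,0]).astype(int), a[:,0].astype(int))
E
python3 - <<'E'
import cv2;import pickle
t,s=pickle.load(open("fl.pkl","rb"))
a=cv2.resize(s["color"][165:212,275:335],None,fx=12,fy=12,interpolation=cv2.INTER_CUBIC);cv2.imwrite("pics/g_z.png",a[:,:,::-1])
E
```

```text
176 [-1  0 -1 -1  0  0  5 15 21 22 21 12  2 -1 -2 -1  0  0  0  0] [ 1  1 -1 -3  1  1 11 32 45 48 45 27  6  0 -2 -1  1  1  1  1] [ 81  76  58  53  84 118 135 152 175 180 159 132 125 108  76  73 102 118
 119 119]
178 [-1  0 -1  0  0  0  5 16 21 22 21 15  6  0  0 -1  0  0  0  0] [ 0 -1 -1 -3  0  1 11 32 46 48 44 32 14  4 -1 -1  0  0  0  0] [ 90  83  67  54  80 116 128 143 165 176 176 165 149 124  90  86 112 129
 131 132]
180 [-2 -1 -1 -1  0  0  4 14 21 22 21 17  8  2  0  0  0  0  0  0] [-2 -2 -2 -2  1  0  8 31 46 48 46 35 16  4  0  0  0  0  0  0] [ 99  97  86  73  90 116 118 127 157 176 179 170 157 144 134 137 150 157
 159 158]
182 [-1  0 -1  0  0  0  3 14 21 22 22 21 20 19 18 18 20 20 20 21] [-2 -1 -2 -1  0  1  8 31 45 47 47 43 35 27 23 24 26 26 27 28] [ 95  96  95  95 108 126 126 129 157 178 181 171 153 144 147 148 152 154
 155 157]
184 [ 0  0 -2  0  0  0  7 17 22 22 23 26 34 42 44 44 45 44 45 45] [ 0  0 -1  0  0  4 15 36 46 47 48 51 56 62 63 63 64 63 64 64] [102 101 100 104 120 130 127 131 156 174 181 175 161 151 148 149 148 150
 149 150]
186 [-1 -2 -2 -2 -2 -1  3 15 21 22 23 27 34 4
[... 1364 characters left out ...]
3 182 182 187 183 164 147 137 117 108 132 148 150 150 150
 150 150]
200 [11  5  0 -2 -2 -1  1  7 12 15 15 16 28 42 45 45 45 46 45 45] [30 15  3  0 -1  0  7 19 32 39 41 43 51 63 64 64 65 65 64 64] [126 126 143 147 138 149 177 189 175 155 144 130 120 138 153 159 160 160
 162 162]
202 [16 12  2 -1 -2 -2  0  6 12 15 16 16 23 37 42 42 42 42 41 42] [41 29  9  0  0  0  4 17 31 39 41 42 49 60 63 64 63 63 63 65] [136 125 131 152 166 173 185 187 179 163 149 135 122 130 140 138 139 139
 143 149]
204 [16 14  3 -1 -2 -2  0  6 12 15 16 16 20 31 36 37 36 35 36 35] [42 36 12  1  0  0  4 17 33 39 42 41 45 55 61 62 62 61 62 61] [147 129 131 163 184 188 191 196 202 198 181 154 129 125 132 137 138 139
 141 144]
```

View pics/g_z.png

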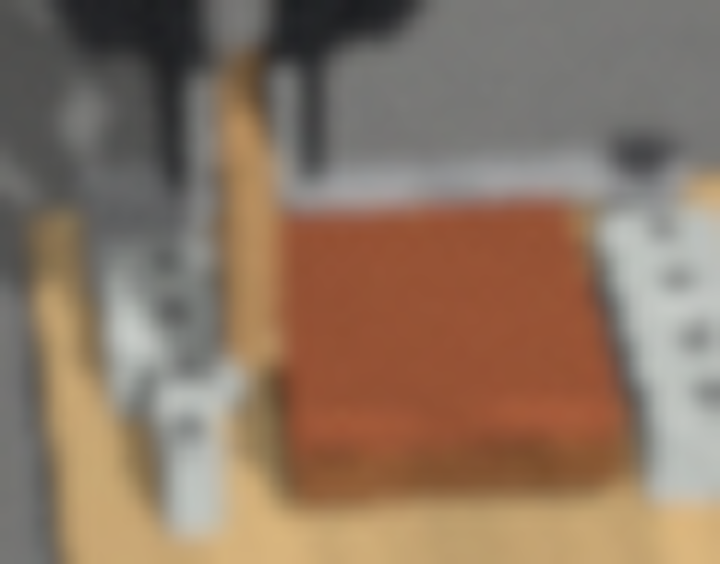

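Run:
```python
import pickle;from fit import *
t,s=pickle.load(open("fl.pkl","rb"))
c=s["color"].astype(float)
for row in range(201,214,2):
    a=c[row,284:304];print(row,(100*(a[:,0]-a[:,1])/a[:,0]).astype(int),(100*(a[:,0]-a[:,2])/a[:,0]).astype(int), a[:,0].astype(int))
R=cv2.Rodrigues(np.array(s["rvec"]))[0];C=-R.T@np.array(s["tvec"]).ravel()
def xat(u,v,y):
    d=R.T@np.linalg.inv(s["K"])@[u,v,1];return (C+d*(y-C[1])/d[1]).round(1)
print("plate R",xat(297.8,191,52.4),"L",xat(292.9,191,52.4))
print("tile",xat(298.5,203,47.3),"slimR", xat(292.5,206,49.6),"L",xat(286,206,49.6))
# predicted tile, slim edges
print(proj(s,box(562.24,95.9,-.034,0,0,18,42,80,100)[[0,1]]),proj(s,box(562.24,95.9,-.034,-63,-25,12,36,14,46)[[0,1,4,5]]),proj(s,box(514.2,72.4,-.034,0,0,54,110,12,40)))
```

```text
201 [16 16 15 10  1 -2 -2 -1  1  6 13 15 15 18 27 40 44 44 44 44] [41 41 39 24  5  0  0  0  6 19 33 40 41 43 50 61 64 63 64 63] [184 155 133 125 134 144 147 156 178 187 178 160 146 133 121 134 148 151
 152 152]
203 [15 16 16 14  3 -1 -2 -2  0  5 12 15 16 16 22 34 38 39 39 38] [42 42 42 33 11  1  0  0  4 17 32 40 41 42 47 57 60 63 63 62] [189 163 140 127 130 159 177 183 188 191 192 179 161 141 123 126 133 133
 132 134]
205 [16 15 16 14  5 -1 -2 -2  0  6 12 15 16 16 19 27 34 35 35 35] [42 41 42 37 14  1  0  0  4 17 33 40 41 42 44 53 59 60 60 61] [197 183 159 135 135 165 187 190 191 198 205 208 198 169 141 129 136 141
 143 144]
207 [16 16 16 15  7  0 -2 -2  0  6 12 15 16 16 16 19 21 22 22 21] [42 41 41 38 21  4  0  0  5 18 33 40 42 41 42 45 47 47 46 47] [200 198 189 167 154 171 187 192 192 197 206 211 211 202 185 173 168 167
 167 168]
209 [16 16 16 15 13  9  6  6  8 12 14 16 16 16 16 16 16 16 16 16] [41 41 41 40 34 22 18 18 23 30 38 41 41 41 41 41 41 41 41 41] [201 201 200 195 185 187 194 199 203 207 211 212 214 215 215 211 207 202
 199 202]
211 [16 15 16 16 16 16 16 15 16 16 16 16 16 1
[... 208 characters left out ...]
6 16 16 16 16 16 15 15] [42 42 41 41 42 41 41 41 40 41 41 41 41 41 41 41 41 41 41 41] [202 202 202 201 200 198 198 199 205 211 215 215 214 215 215 216 211 205
 201 201]
plate R [518.6  52.4  66.5] L [504.7  52.4  67.8]
tile [519.3  47.3  29.2] slimR [502.1  49.6  19.1] L [483.5  49.6  21. ]
[[298.98793393 206.21300196]
 [298.86468674 199.20479145]] [[288.54649798 208.25215807]
 [288.31736642 201.27396302]
 [293.40862522 207.92624726]
 [293.2290859  200.95290812]] [[293.98725983 195.02062764]
 [293.56985183 177.94578979]
 [292.79107438 187.64981288]
 [292.35611763 170.84410451]
 [298.21065058 194.75048993]
 [297.89654223 177.68668736]
 [296.90842929 187.39376731]
 [296.57158978 170.59887135]]
```

Emit:
{"op": "play_rows", "data": {"moves": [[[0,0,0],[0,-0.9,0],0],[[0,0,0],[0,-0.9,5],0],[[0,0,0],[0,-0.9,10],0],[[0,0,0],[0,-0.9,14],0],[[0,0,0],[0,-0.9,17],0],[[0,0,0],[0,-0.9,20],0],[[0,0,0],[0,-0.9,23],0],[[0,0,0],[0,-0.9,23],0]]}}

```text
clock: 12.1
eef_pos: [513.0, 72.4, 67.5]
tcp_rot: [3.142, 0.0, 1.536]
contact_force: [0.7, 0.2, 0.3]
opening: 0.13
```

Emit:
{"op": "play_rows", "data": {"moves": [[[0,0,0],[0,0,4],0],[[0,0,0],[0,0,8],0],[[0,0,0],[0,0,12],0],[[0,0,0],[0,0,15],0],[[0,0,0],[0,0,17],0]]}}

```text
clock: 12.6
eef_pos: [512.9, 72.4, 50.1]
tcp_rot: [-3.141, 0.0, 1.536]
contact_force: [1.0, 0.2, -0.6]
opening: 0.132
```

Emit:
{"op": "play_rows", "data": {"moves": [[[0,0,0],[0,0,1],0],[[0,0,0],[0,0,2],0],[[0,0,0],[0,0,2.5],0]]}}

```text
clock: 12.9
eef_pos: [513.0, 72.5, 48.4]
tcp_rot: [-3.141, 0.0, 1.536]
contact_force: [-4.6, -0.2, 18.0]
opening: 0.134
```

```bash
python3 -c "
from look import *
look('h',12)"
```

```text
[512.95096406  72.47265787  48.45828869] [-3.14138983e+00  3.39105308e-04  1.53585284e+00] [-3.1041146  -0.34567055 11.7844528 ] 0.1298130653066538
```

View pics/h_s0.png

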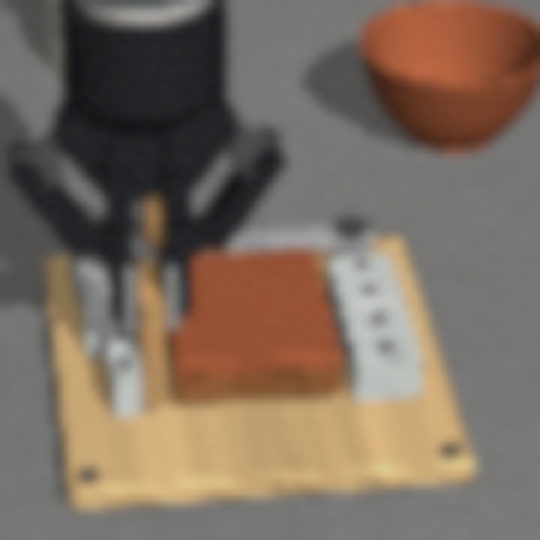

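Emit:
{"op": "play_rows", "data": {"moves": [[[0,0,0],[0,0,-0.3],0.2],[[0,0,0],[0,0,-0.3],0.3],[[0,0,0],[0,0,-0.3],0.4],[[0,0,0],[0,0,-0.3],0.4],[[0,0,0],[0,0,-0.3],0.4],[[0,0,0],[0,0,-15],0.4],[[0,0,0],[0,0,-45],0.4],[[0,0,0],[0,0,-80],0.4],[[0,0,0],[0,0,-80],0.4],[[0,0,0],[0,0,-80],0.4]]}}

```text
clock: 14.05
eef_pos: [513.4, 72.5, 129.0]
tcp_rot: [3.14, 0.0, 1.536]
contact_force: [0.5, -0.3, -0.8]
opening: 0.402
```

```bash
python3 -c "
from look import *
look('i',12)"
```

```text
[512.10520428  72.36552857 127.36033486] [-3.13943209e+00  7.00947408e-04  1.53580198e+00] [-0.75522935 -0.20440096  0.57662923] 0.39820453039187437
```

View pics/i_s0.png

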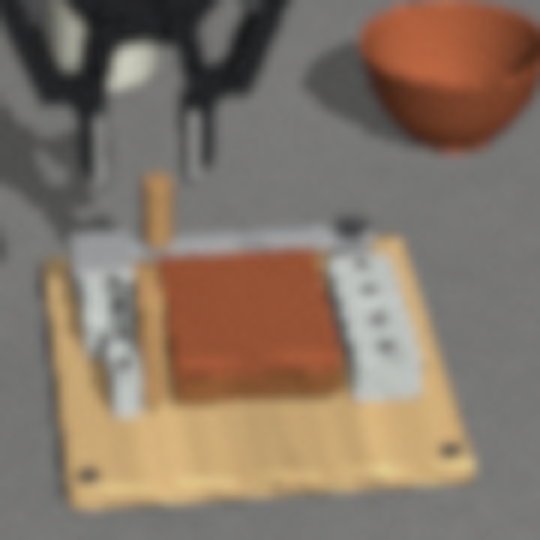

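View pics/i_t1.png

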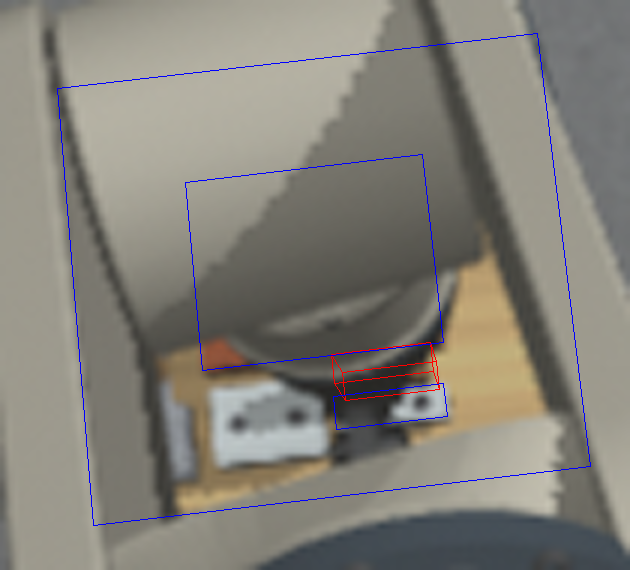

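Run:
```python
from go import *
s=r.sense();print(s["eef_pos"])
plan([(566,94,128,88.05),(566,94,60,88.05)])
```

```text
[512.10520428  72.36552857 127.36033486]
[[-0.1, 0.0, -0.1], [23.5, 53.1, -0.8]]
[[-0.1, 0.0, -0.1], [23.6, 53.3, 67.2]]
```

Emit:
{"op": "play_rows", "data": {"moves": [[[0,0,0],[-40,0,-20],0],[[0,0,0],[-85,0,-20],0],[[0,0,0],[-130,0,-20],0],[[0,0,0],[-175,0,-20],0],[[0,0,0],[-220,0,-20],0],[[0,0,0],[-265,0,-20],0],[[0,0,0],[-300,0,-20],0],[[0,0,0],[-300,0,-20],0],[[0,0,0],[-300,0,-20],0]]}}

```text
clock: 15.1
eef_pos: [500.8, -227.7, 146.3]
tcp_rot: [-3.137, -0.0, 1.534]
contact_force: [0.3, -1.2, -0.6]
opening: -0.001
```

Run:
```python
from look import *
look('j',12)
from m1 import *
t,s=pickle.load(open("fl.pkl","rb"))
J=(562.24,95.9,-.034)
f=6;roi=(230,165,335,260)
big=cv2.resize(t["color"][roi[1]:roi[3],roi[0]:roi[2]],None,fx=f,fy=f,interpolation=cv2.INTER_CUBIC)
B=box(*J,-48,-25,12,68,12,40)
cv2.polylines(big,[((proj(t,B[[1,3,7,5]])-roi[:2]+.5)*f).astype(int)],True,(255,0,0),1)
cv2.imwrite("pics/j_ov.png",big[:,:,::-1])
plan([(566,94,130,88.05)])
```

```text
[ 501.30916324 -226.26708145  146.95302968] [-3.13819789e+00 -6.99305115e-05  1.53674750e+00] [ 0.31650898  0.53552769 -0.15887567] 0.0006876678776964053
[[-0.2, -0.0, -0.0], [322.3, 53.8, 16.8]]
```

View pics/j_ov.png

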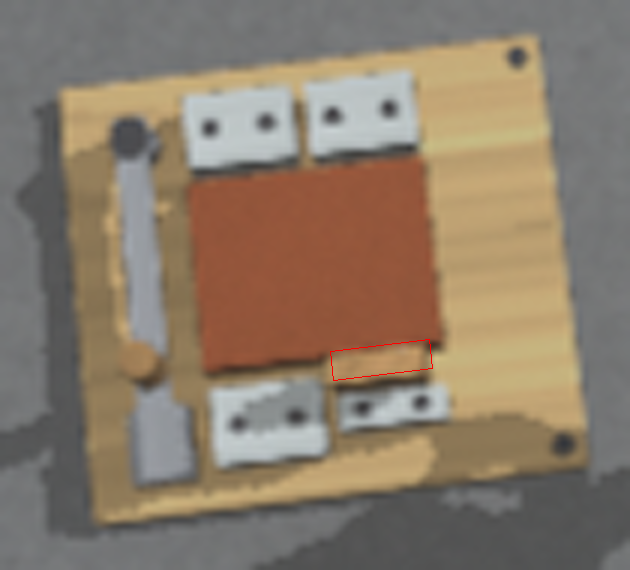

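View pics/j_s0.png

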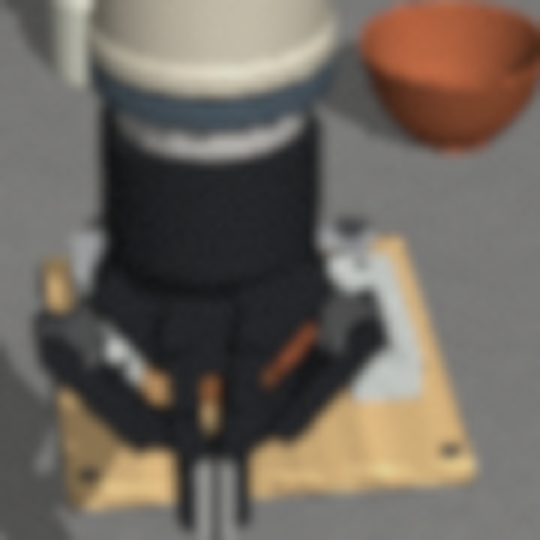

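The top view shows the plate standing in the wide gap, with its top at the predicted rectangle (crop 330–433, 340–380), and the bar end in the catch. Next I press the tile.

Emit:
{"op": "play_rows", "data": {"moves": [[[0,0,0],[40,7,0],0],[[0,0,0],[85,14,0],0],[[0,0,0],[130,22,0],0],[[0,0,0],[175,29,0],0],[[0,0,0],[220,37,0],0],[[0,0,0],[265,44,0],0],[[0,0,0],[300,50,0],0],[[-0.2,0,0],[322,54,0],0],[[-0.2,0,0],[322,54,30],0],[[-0.2,0,0],[322,54,70],0],[[-0.2,0,0],[322,54,90],0],[[-0.2,0,0],[322,54,90],0],[[-0.2,0,0],[322,54,90],0]]}}

```text
clock: 16.55
eef_pos: [565.6, 94.5, 57.0]
tcp_rot: [-3.141, 0.0, 1.538]
contact_force: [-0.3, -0.4, 1.0]
opening: 0.002
```

Emit:
{"op": "play_rows", "data": {"moves": [[[0,0,0],[0,0,4],0],[[0,0,0],[0,0,8],0],[[0,0,0],[0,0,12],0],[[0,0,0],[0,0,14],0],[[0,0,0],[0,0,16],0],[[0,0,0],[0,0,17],0]]}}

```text
clock: 17.15
eef_pos: [565.8, 94.5, 40.3]
tcp_rot: [-3.141, -0.0, 1.538]
contact_force: [-2.1, -0.6, 7.7]
opening: 0.001
```

Emit:
{"op": "play_rows", "data": {"moves": [[[0,0,0],[0,0,1],0],[[0,0,0],[0,0,2],0],[[0,0,0],[0,0,3],0],[[0,0,0],[0,0,4],0],[[0,0,0],[0,0,4.5],0]]}}

```text
clock: 17.65
eef_pos: [565.8, 94.5, 36.4]
tcp_rot: [-3.141, -0.0, 1.538]
contact_force: [-3.3, -0.7, 8.6]
opening: 0.002
```

Emit:
{"op": "play_rows", "data": {"moves": [[[0,0,0],[0,0,0.5],0],[[0,0,0],[0,0,1],0],[[0,0,0],[0,0,1.5],0],[[0,0,0],[0,0,1.5],0]]}}

```text
clock: 18.05
eef_pos: [565.8, 94.5, 36.0]
tcp_rot: [-3.141, -0.0, 1.537]
contact_force: [-5.0, 0.3, 15.1]
opening: -0.002
```

```bash
python3 -c "
from look import *
look('k',12)
for i in range(4): r.grab_frame('side')
s=r.sense();print(s['eef_pos'],s['contact_force'],s['clock'])"
```

```text
[565.79047562  94.4549603   36.02784879] [-3.14123018e+00 -2.50943600e-04  1.53740556e+00] [-4.99370138  0.07650117 14.59545295] -0.0054689004567890775
[565.78721917  94.44734534  36.02168029] [-4.5980989  -0.01992486 14.78557353] 18.4
```

View pics/k_s0.png

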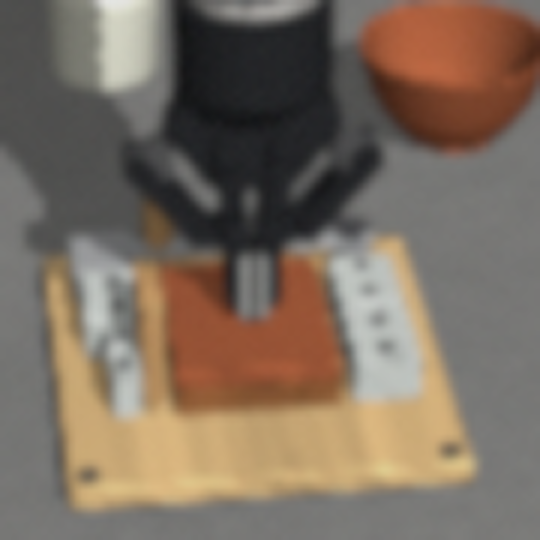

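```bash
python3 -c "
from rig import r
print(r.sign_off())"
```

```text
the job is handed in; nothing more can be done
None
```

All three steps are done in the order asked, and the job was handed in at about 18.4 s, inside the 61 s limit. No verdict was reported.

- **Tie bar:** I pushed it shut by the knob with closed fingers until it met the stop at about 12 N. The later top view shows its end in the catch.
- **Spacer:** I stood the pale wooden plate in the wide gap beside the slim block and pressed it lightly onto the bed, about 18 N. The tool height put its foot at about 12 mm, the top of the bed. After I let go, the top view showed it upright where predicted.
- **Tile:** The closed fingertips pressed it to 36.0 mm, flush with the blocks. The force rose from about 9 N to 15 N at the end stop. It held steady at about 15 N over the last checks, and the arm is still pressing.

One check disagreed: the side camera placed the jig about 1.4 mm off in x and 5 mm or more off in y from the top camera. I used the top camera for position and the side camera only to centre the plate in the gap. Moving the plate down met no contact until it reached the bed.

I saw nothing else on the table disturbed, but I didn't check the bystanders separately at the end.

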